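# Hold the sprung clip open over the card's edge

### The job

Take the steel clip off the upright back board of the bamboo caddy, bring it to the card standing in the wooden stand, and lower it, squeezed wide open, over about the middle of the card's top edge, so that the card's edge is between the gaping jaws with neither jaw touching it. Finish there, still holding the clip squeezed open (do not let it go or let it bite), so that I can slip a photo in beside the card. Do not shift the card stand, and leave the jar, the lighter and the dreidels where they are.

Things in the scene. Friction and masses are not known exactly. Their poses are not given: they have to be found in the camera images.
- clip_pivot (a point): Centre of the barrel (radius 5 mm) of a loose steel clip, 50 g, 40 mm wide. Two mirrored halves turn on the barrel, each a jaw reaching 32 mm below its axis and a flat lever, 36 mm wide, reaching 45 mm above. At the start it stands upright, jaws down, biting the caddy's back board, barrel resting on its edge. Axes (half A): x across the board, the squeezing direction; y along the barrel; z up.
- jaw (a joint): Angle between the clip's halves, shut by a spring: 0 while biting the 5 mm board, -0.08 shut on nothing, 0.45 rad squeezed to the stop (jaw tips about 19 mm apart). Squeezing the levers together along the clip's x opens the jaws; it takes 6 to 12 N at 28 mm above the pivot.
- tip_a (a point): Middle of the lower inner edge of jaw A (the clip's -x side), 32 mm below the pivot; axes as for clip_pivot.
- tip_b (a point): Middle of the lower inner edge of jaw B (the clip's +x side), 32 mm below the pivot; at the start 5 mm from tip_a.
- board_top (a point): Middle of the top edge of the bamboo caddy's upright back board: 130 mm above the sill, 5 mm thick (x), 190 mm long (y), standing 47 mm clear of the caddy's flat top. The clip sits anywhere along this edge. x across the board, y along it, z up.
- card_top (a point): Middle of the top edge of a stiff card, 3 mm thick (x), 150 mm long (y), its top 126 mm above the sill. The card is fixed upright in a dark wooden block 60 x 130 x 28 mm; stand and card are one loose piece of 0.6 kg. x across the card, y along its top edge, z up.
- stand: The same card stand; origin at the centre of its underside, axes as for card_top.
- caddy: Bamboo caddy, fixed, 140 (x) x 200 (y) mm, flat top at 83 mm, tray front on its -x side; origin at the centre of its underside. Its back board stands 45 mm from the middle towards +x.
- clip: Half A of the clip (-x side), carrying half B; origin and axes as clip_pivot. At the start the two levers splay upwards in a V: over the outsides 17 mm, 25 mm and 36 mm at 5, 22 and 45 mm above the pivot. Fully squeezed their outsides are parallel, about 15 mm apart, against a stop; half A then leans 0.225 rad one way, half B the other.
- jar: Bystander: glass jar with a steel lid, 60 mm across, 80 mm tall, origin under its centre.
- lighter: Bystander: plastic lighter lying flat, 75 x 24 x 12 mm, origin under its middle.
- dreidel_1: Bystander: wooden dreidel (24 mm cube with stem and point, 60 mm long) lying on its side between caddy and card, origin under the cube.
- dreidel_2: Bystander: another such dreidel, farther from the robot.

How it is judged:
On the way:
1. the clip is off the caddy's board, in the gripper (distance of clip_pivot from where it was at the start of the episode above 0.05 m and contact force between clip and caddy below 0.05 N and contact force between the fingers and clip above 2 N), for 0.2 s.
At the end, for the whole second after the job is handed in: Clip held (over 4 N), open over 0.30 rad, still; both jaw tips 5 mm or more below the card's top, one each side over 3 mm from its mid-plane, within 30 mm of the edge's middle; clip and fingers not touching card or stand; stand moved under 12 mm, upright; bystanders under 20 mm (value of joint jaw above 0.3 rad and ((x of tip_a in the frame of card_top below -0.003 m and x of tip_b in the frame of card_top above 0.003 m) or (x of tip_b in the frame of card_top below -0.003 m and x of tip_a in the frame of card_top above 0.003 m)) and z of each of tip_a, tip_b in the frame of card_top below -0.005 m and y of clip_pivot in the frame of card_top between -0.03 and 0.03 m and contact force between each of clip, the fingers and stand below 0.3 N and contact force between clip and caddy below 0.05 N and contact force between the fingers and clip above 4 N and height (world z) of clip above 0.12 m and linear speed of clip below 0.03 m/s and distance of stand from where it was at the start of the episode below 0.012 m and angle between stand's own z axis and vertical below 0.05 rad and distance of each of jar, lighter, dreidel_1, dreidel_2 from where it was at the start of the episode below 0.02 m); the arm keeps its last pose, push and grip.
It fails at once if the card stand is shoved or tipped (distance of stand from where it was at the start of the episode above 0.02 m or angle between stand's own z axis and vertical above 0.15 rad).
It fails at once if a bystander (jar, lighter, dreidel) is knocked away (distance of any of jar, lighter, dreidel_1, dreidel_2 from where it was at the start of the episode above 0.03 m).
It also fails if it takes over 35 s, if anything falls off the work surface, if the arm or the gripper's body presses on something with over 40 N, if the wrist force passes 120 N, or if a joint passes its speed limit or range.

### The arm

A 7-joint arm with a two-finger parallel gripper is mounted at the origin on the work surface. World frame = base frame: x ahead of the robot, y to its left, z up, the work surface at z = 0. Lengths are in m, angles in rad, forces in N, time in s.
With the tool pointing down it reaches from about 0.35 to 0.9 m from the base axis. Payload 19.9 kg.
Tool frame: the origin (TCP) lies at the very end of the fingers, on their centre line; the grasp point (between the pads) lies 19 mm behind it (ctrl.grasp_offset is the distance from the TCP to the grasp point, in m); z points along the fingers, x is the direction in which the jaws open and shut, and the axes are right-handed (so a half turn about z gives the same grasp; the last joint's range is limited). The gripper opens to 94 mm and grips with 3 to 60 N. Pads are 16 mm wide; open, the fingers measure 119 mm over their backs; the gripper's body (75 mm by 177 mm) begins 78 mm behind the grasp point.
Start: joints at [1.2, 0.417, -0.01, 1.614, 0.005, 1.111, -0.053], TCP at [0.202, -0.591, 0.205] pointing down, gripper open.
Joint ranges: [-2.81, 2.81], [-0.39, 2.02], [-1.27, 1.25], [0.06, 2.57], [-1.19, 4.33], [0.19, 2], [-2.82, 2.82]. Speed limits (rad/s): [1.89, 1.89, 2.39, 2.39, 3.01, 3.01, 3.01].

### API

Orientations are given as a unit quaternion [x, y, z, w].
In Python, from bench import ctrl gives the robot as it stands.
- The arm moves only by the tool move_arm, never from a script. Its argument "commands" is a list of rows, each a list of 5 numbers: the opening, from 0 (shut) to 1 (fully open), then the shift along the tool's x, y, z in cm, then the turn about the tool's z in degrees. In form: [[fingers, tx, ty, tz, roll], ...]. A call has 1 to 20 rows; each row is the pose to reach, as a shift and turn from the pose commanded when the call began, along the tool's axes at that moment; what a row does not reach only later rows make up. A row lasts 1/10 s, in which the tool goes at most 50 mm and 8.59 degrees, less where a joint would pass 70% of its speed; a pose out of reach is approached as far as the arm can. A call with a gripper value outside its range is refused whole. The fingers move at their own pace and stop on an object; "newtons" is the grip in N (left out, the last holds). Time passes only in rows, so rows that repeat a pose let the fingers close. It gives the time, the measured TCP pose, the force and the opening at its end, in the units of the state.
- ctrl.state(): the state, without advancing time (a new reading comes with each control period).
- ctrl.grab_frame(name): name is "scene" or "top" or "wrist"; returns a dict with "color" (384x512x3 uint8, red, green, blue), "fx", "fy", "cx", "cy" (pixels), "rvec" (rotation vector, rad) and "tvec" (3), from world to camera coordinates, as OpenCV has them; the wrist camera has in their place "hand_eye" (4x4, takes a point from camera to tool coordinates, whose origin is the TCP and whose axes are the tool frame's). Camera axes: x right, y down, z forward; pixel columns grow to the right and rows downward; lengths in m; the calibration is good to about 2 mm. The wrist camera is an equidistant fisheye: a pixel r from the principal point sees the ray r / f radians off the axis. A picture is of the moment at which its call begins: read the wrist's pose just before it. There is no depth.
- ctrl.sign_off(): hands the job in, once; it reports no verdict.
The state is a dict: "t": time; "joint_positions": joint angles; "qvel": joint speeds; "joint_torque": joint torques, N m; "eef_pos": TCP position; "tool_rot": TCP orientation; "ft_force": force on the tool from outside, world axes, zero at the start; "ft_torque": the same for the moment, N m; "finger_gap": finger opening in m.
Only numpy, scipy, OpenCV 4.12 (cv2) and the standard library are available. Lean on these libraries where they do the work, as an engineer would, in place of code of your own. Each camera call takes 0.05 s, during which the arm holds its last target. There are 200 camera calls.

## Working session

There is one attempt and no reset: what is moved stays moved. The work goes in short steps, Python scripts to look and compute and a tool call to move; the robot and the scene stay as the last step left them, time stands still between calls to the robot, and variables do not carry over. Pictures are saved under pics/ and viewed, about 8 in all and at most 12, crops included, and the job is handed in when it is done.

Besides the shell and the picture viewer there is one more tool, called after ">>>" in YAML: its name, and indented under it one key for each argument. move_arm: Moves the arm, as the interface text tells. Its arguments: {"type":"object","properties":{"commands":{"type":"array"},"newtons":{"type":"number"}},"required":["commands"]}

```bash
mkdir -p pics; cat > h.py <<'E'
import numpy as np, cv2
from bench import ctrl
from scipy.spatial.transform import Rotation as R
def grab(n,f):
    d=ctrl.grab_frame(n); cv2.imwrite(f"pics/{f}.png",cv2.cvtColor(d["color"],cv2.COLOR_RGB2BGR))
    np.save(f"pics/{f}.npy",d,allow_pickle=True); return d
def load(f): return np.load(f"pics/{f}.npy",allow_pickle=True).item()
def ray(d,u,v):
    M=R.from_rotvec(np.ravel(d["rvec"])).as_matrix(); t=np.ravel(d["tvec"])
    r=M.T@np.array([(u-d["cx"])/d["fx"],(v-d["cy"])/d["fy"],1]); return -M.T@t, r/np.linalg.norm(r)
def atz(d,u,v,z):
    c,r=ray(d,u,v); return c+r*(z-c[2])/r[2]
def proj(d,p):
    q,_=cv2.projectPoints(np.float64(p).reshape(-1,3),np.float64(d["rvec"]),np.float64(d["tvec"]),np.array([[d["fx"],0,d["cx"]],[0,d["fy"],d["cy"]],[0,0,1.]]),None); return q.reshape(-1,2)
def tri(obs):
    A=0;b=0
    for d,u,v in obs:
        c,r=ray(d,u,v);P=np.eye(3)-np.outer(r,r);A=A+P;b=b+P@c
    return np.linalg.solve(A,b)
E
python3 - <<'E'
from h import *
print(ctrl.state())
a=grab("scene","s0");b=grab("top","t0")
for d in(a,b): print(d["fx"],d["cx"],d["cy"],ray(d,256,192))
im=np.vstack([cv2.imread("pics/s0.png"),cv2.imread("pics/t0.png")])
cv2.imwrite("pics/s0b.png",cv2.resize(cv2.imread("pics/s0.png"),(800,600),interpolation=2))
cv2.imwrite("pics/t0b.png",cv2.resize(cv2.imread("pics/t0.png"),(800,600),interpolation=2))
E
```

```text
{'t': 0.0, 'joint_positions': array([ 1.19948311,  0.4179866 , -0.01035366,  1.6141723 ,  0.00469742,
        1.11069715, -0.05298951]), 'qvel': array([-1.49889413e-03, -1.79585488e-04,  1.82431647e-04,  1.02231162e-03,
       -4.63864148e-04, -6.35447799e-05, -1.58004970e-03]), 'joint_torque': array([ 2.64903283e-03, -8.51245308e+01,  6.40339851e-01, -4.25991654e+01,
       -4.88274358e-02,  1.85819843e-02,  9.22537379e-05]), 'eef_pos': array([ 0.20231061, -0.59094853,  0.20481796]), 'tool_rot': array([ 8.13611167e-01, -5.81409051e-01, -5.23434966e-04, -3.31485467e-04]), 'ft_force': array([0.12164558, 0.8483695 , 0.12159929]), 'ft_torque': array([-0.00424345,  0.00072558, -0.00871181]), 'finger_gap': 0.09388871237929478}
450.47233738840913 260.0481035128433 192.94273781455882 (array([ 1.04655014, -0.60562051,  0.65982971]), array([-0.48805164,  0.63962129, -0.59387726]))
478.9279501410988 263.96067169344644 192.78844933190172 (array([ 0.56048297, -0.02811422,  1.01461589]), array([ 0.07415702,  0.01937776, -0.99705829]))
```

View pics/s0b.png

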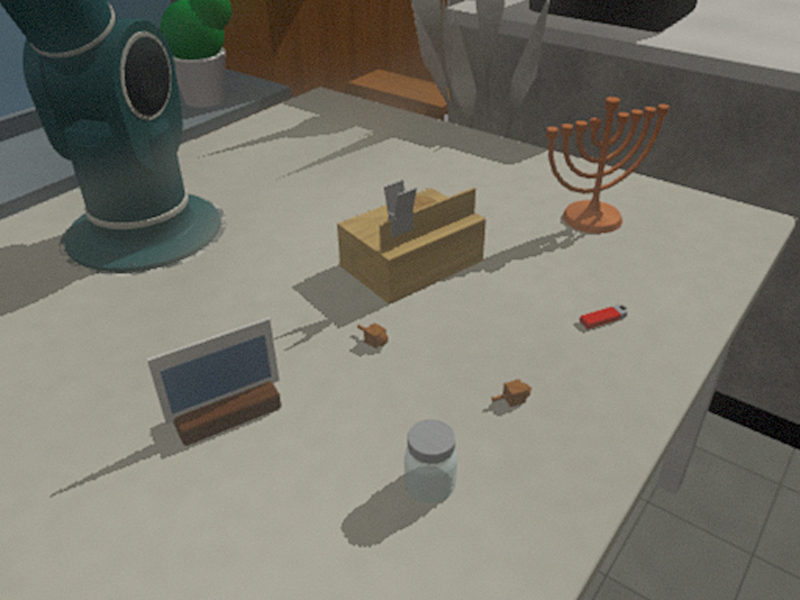

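View pics/t0b.png

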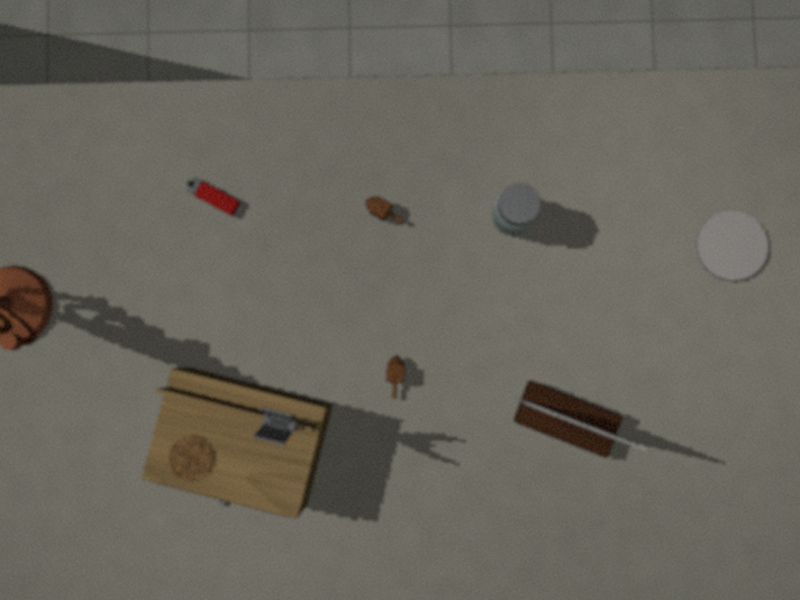

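The scene view shows the clip on the back board at about (400,210), and the card at about (215,365). The top view shows the clip at about (278,425), and the card edge running from (522,400) to (645,448). I'll enlarge these areas.

```bash
python3 - <<'E'
import cv2,numpy as np
s=cv2.imread("pics/s0.png");t=cv2.imread("pics/t0.png")
c=lambda im,x,y,w,h:cv2.resize(im[y:y+h,x:x+w],(400,300),interpolation=cv2.INTER_CUBIC)
o=np.vstack([np.hstack([c(s,210,105,120,90),c(s,80,195,120,90)]),np.hstack([c(t,95,230,120,90),c(t,315,225,120,90)])])
cv2.imwrite("pics/z0.png",cv2.convertScaleAbs(o,alpha=1.4))
E
```

```text
(no output)
```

View pics/z0.png

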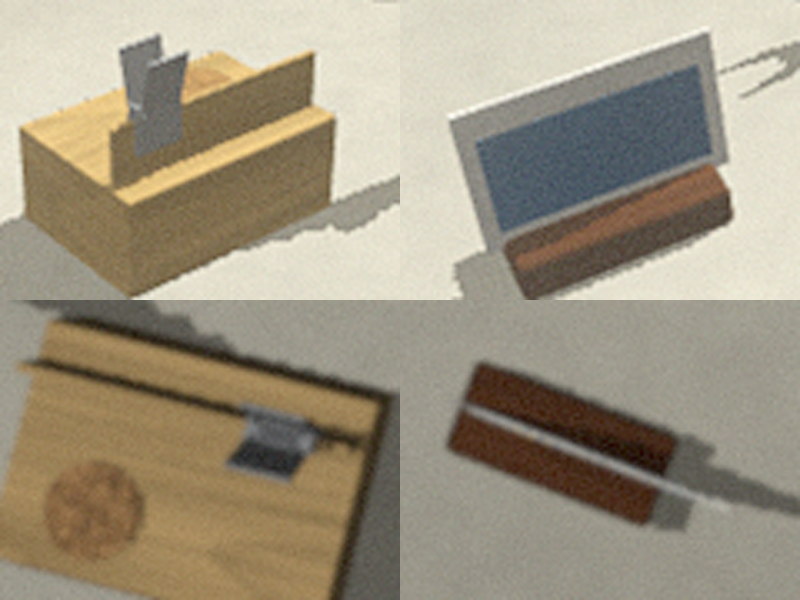

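```bash
python3 - <<'E'
from h import *
s=load("s0");t=load("t0");k=.3
S1=lambda x,y:(210+k*x,105+k*y);S2=lambda x,y:(80+k*x,195+k*y);T1=lambda x,y:(95+k*x,230+k*y);T2=lambda x,y:(315+k*x,225+k*y)
np.set_printoptions(precision=4,suppress=True)
def both(n,a,b,z):
    print(n,atz(s,*a,z),atz(t,*b,z),tri([(s,*a),(t,*b)]))
both("boardL",S1(313,52),T1(20,67),.13);both("boardR",S1(112,130),T1(362,142),.13)
both("cardL",S2(311,31),T2(66,107),.126);both("cardR",S2(49,118),T2(328,207),.126)
both("A l",S1(158,36),T1(227,166),.178);both("A r",S1(120,50),T1(293,180),.178)
both("B l",S1(188,54),T1(245,105),.178);both("B r",S1(147,66),T1(310,118),.178)
# caddy top corners, check
both("cadFarL",S1(333,118),T1(50,20),.083);both("cadFarR",S1(130,205),T1(390,98),.083)
for n,u,v,z in[("jar",518,202,.08),("drei1",396,370,.02),("drei2",378,207,.02),("lighter",215,197,.01)]: print(n,atz(t,u*.64,v*.64,z))
E
```

```text
boardL [0.5266 0.2782 0.13  ] [0.5254 0.2762 0.13  ] [0.5262 0.2768 0.1304]
boardR [0.4756 0.0976 0.13  ] [0.4804 0.088  0.13  ] [0.4819 0.0879 0.1367]
cardL [ 0.5032 -0.1567  0.126 ] [ 0.5032 -0.1535  0.126 ] [ 0.5023 -0.1545  0.1242]
cardR [ 0.444  -0.2941  0.126 ] [ 0.4457 -0.2956  0.126 ] [ 0.4459 -0.2951  0.1276]
A l [0.4732 0.1547 0.178 ] [0.4739 0.152  0.178 ] [0.4745 0.152  0.1795]
A r [0.4646 0.1225 0.178 ] [0.466  0.1177 0.178 ] [0.467  0.1179 0.1806]
B l [0.506  0.1453 0.178 ] [0.5051 0.1424 0.178 ] [0.5061 0.143  0.1789]
B r [0.4937 0.1149 0.178 ] [0.4977 0.1086 0.178 ] [0.4983 0.1082 0.1823]
cadFarL [0.5503 0.2738 0.083 ] [0.5504 0.275  0.083 ] [0.5501 0.2749 0.0824]
cadFarR [0.4991 0.0861 0.083 ] [0.5011 0.0776 0.083 ] [0.5029 0.0782 0.0886]
jar [ 0.7509 -0.1615  0.08  ]
drei1 [ 0.5417 -0.0016  0.02  ]
drei2 [0.7605 0.0183 0.02  ]
lighter [0.7813 0.2404 0.01  ]
```

```bash
cat >> h.py <<'E'
def go(p,yaw):
    "shift (cm, tool axes) and roll (deg) to TCP p with tool x at yaw deg"
    s=ctrl.state();M=R.from_quat(s["tool_rot"]).as_matrix()
    d=M.T@(np.array(p)-s["eef_pos"])*100
    y0=np.degrees(np.arctan2(M[1,0],M[0,0])); print("shift cm",d.round(2),"roll",round(-((yaw-y0+90)%180-90),2),"yaw0",y0.round(2),"tilt",M[:,2].round(4),"t",s["t"],"F",s["ft_force"].round(2),"gap",s["finger_gap"])
E
python3 -c "
from h import *
go((.487,.131,.235),-14.0)"
```

```text
shift cm [-59.09 -50.32  -2.95] roll -57.1 yaw0 -71.1 tilt [-5.e-04  1.e-03 -1.e+00] t 0.1 F [ 0.08 -0.64 -0.54] gap 0.09381715246018471
```

>>> move_arm:
  commands:
    - [1,-4,-3,-3,-5]
    - [1,-59.1,-50.3,-3,-57.1]
    - [1,-59.1,-50.3,-3,-57.1]
    - [1,-59.1,-50.3,-3,-57.1]
    - [1,-59.1,-50.3,-3,-57.1]
    - [1,-59.1,-50.3,-3,-57.1]
    - [1,-59.1,-50.3,-3,-57.1]
    - [1,-59.1,-50.3,-3,-57.1]
    - [1,-59.1,-50.3,-3,-57.1]
    - [1,-59.1,-50.3,-3,-57.1]
    - [1,-59.1,-50.3,-3,-57.1]
    - [1,-59.1,-50.3,-3,-57.1]
    - [1,-59.1,-50.3,-3,-57.1]
    - [1,-59.1,-50.3,-3,-57.1]
    - [1,-59.1,-50.3,-3,-57.1]
    - [1,-59.1,-50.3,-3,-57.1]
    - [1,-59.1,-50.3,-3,-57.1]
    - [1,-59.1,-50.3,-3,-57.1]
    - [1,-59.1,-50.3,-3,-57.1]
    - [1,-59.1,-50.3,-3,-57.1]
  newtons: 35

```text
t: 2.1
eef_pos: [0.4868, 0.1296, 0.2355]
tool_rot: [0.992, -0.123, 0.0, 0.0]
ft_force: [0.1, -0.6, -0.1]
finger_gap: 0.094
```

```bash
python3 - <<'E'
from h import *
go((.487,.131,.235),-14.0)
s=ctrl.state();d=grab("wrist","w1");d["eef"]=s["eef_pos"];d["rot"]=s["tool_rot"];np.save("pics/w1.npy",d,allow_pickle=True)
print({k:v for k,v in d.items() if k!="color"})
cv2.imwrite("pics/w1b.png",cv2.convertScaleAbs(cv2.resize(cv2.imread("pics/w1.png"),(800,600),interpolation=2),alpha=1.3))
E
```

```text
shift cm [-0.01 -0.14  0.05] roll -0.1 yaw0 -14.1 tilt [-0.e+00 -6.e-04 -1.e+00] t 2.1 F [ 0.11 -0.62 -0.08] gap 0.09399255749817592
{'fx': 297.3186396354542, 'fy': 297.3186396354542, 'cx': 256.60845653546903, 'cy': 195.65428555103358, 'hand_eye': array([[ 9.99999839e-01, -4.80222257e-04,  3.03501328e-04,
         4.75323732e-04],
       [ 3.99012819e-04,  9.74018927e-01,  2.26466270e-01,
        -6.64614343e-02],
       [-4.04370181e-04, -2.26466112e-01,  9.74018961e-01,
        -1.78525240e-01],
       [ 0.00000000e+00,  0.00000000e+00,  0.00000000e+00,
         1.00000000e+00]]), 'eef': array([0.48677612, 0.12956494, 0.23548047]), 'rot': array([ 9.92440536e-01, -1.22726061e-01,  3.68009348e-05,  3.07066244e-04])}
```

View pics/w1b.png

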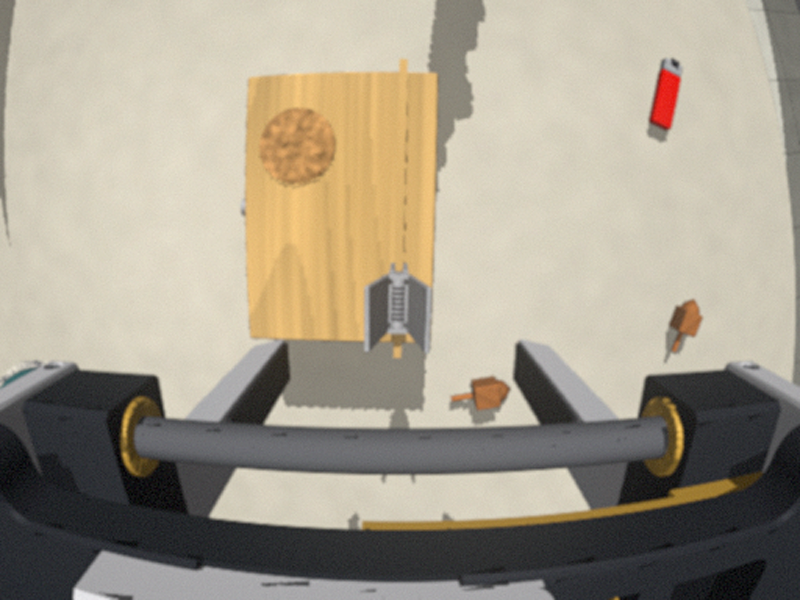

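The clip's barrel shows at about (398,305). The lever tops run from (367,285) to (367,350) and from (430,288) to (430,350). The board's far end is at (404,62) and its near end at (398,355).

```bash
cat >> h.py <<'E'
def wray(d,u,v):
    x=np.array([u-d["cx"],v-d["cy"]]);r=np.hypot(*x);a=r/d["fx"]
    c=np.r_[x/max(r,1e-9)*np.sin(a),np.cos(a)];H=d["hand_eye"];M=R.from_quat(d["rot"]).as_matrix()
    return d["eef"]+M@H[:3,3], M@H[:3,:3]@c
def watz(d,u,v,z):
    c,r=wray(d,u,v); return c+r*(z-c[2])/r[2]
E
python3 - <<'E'
from h import *
d=load("w1")
M=R.from_quat(d["rot"]).as_matrix()
for n,u,v,z in [("barrel",398,305,.14),("A0",366,286,.178),("A1",366,350,.178),("B0",430,288,.178),("B1",430,350,.178),("bfar",404,62,.13),("bnear",398,356,.13)]:
    p=watz(d,u*.64,v*.64,z); print(n,p.round(4),"tool",(M.T@(p-d["eef"])*100).round(2))
go((.487,.131,.144),-14.)
E
```

```text
barrel [0.4864 0.1329 0.14  ] tool [-0.12 -0.32  9.55]
A0 [0.4751 0.1552 0.178 ] tool [-1.75 -2.21  5.75]
A1 [0.466  0.1216 0.178 ] tool [-1.82  1.28  5.75]
B0 [0.507  0.1461 0.178 ] tool [ 1.56 -2.1   5.75]
B1 [0.4993 0.1132 0.178 ] tool [1.61 1.28 5.75]
bfar [0.5265 0.2774 0.13  ] tool [  0.25 -15.31  10.54]
bnear [0.4774 0.0979 0.13  ] tool [-0.14  3.3  10.55]
shift cm [-0.02 -0.14  9.15] roll -0.09 yaw0 -14.09 tilt [ 2.e-04 -6.e-04 -1.e+00] t 2.15 F [-0.27 -0.16  0.16] gap 0.09421331722248232
```

>>> move_arm:
  commands:
    - [1,-0.1,-0.4,4,0.6]
    - [1,-0.1,-0.4,7.5,0.6]
    - [1,-0.1,-0.4,9.1,0.6]
    - [1,-0.1,-0.4,9.1,0.6]
    - [0,-0.1,-0.4,9.1,0.6]
    - [0,-0.1,-0.4,9.1,0.6]
    - [0,-0.1,-0.4,9.1,0.6]
    - [0,-0.1,-0.4,9.1,0.6]
    - [0,-0.1,-0.4,9.1,0.6]
    - [0,-0.1,-0.4,9.1,0.6]
    - [0,-0.1,-0.4,9.1,0.6]
    - [0,-0.1,-0.4,9.1,0.6]
    - [0,-0.1,-0.4,9.1,0.6]
    - [0,-0.1,-0.4,9.1,0.6]
  newtons: 35

```text
t: 3.55
eef_pos: [0.4877, 0.1352, 0.1453]
tool_rot: [0.992, -0.127, 0.001, -0.0]
ft_force: [-0.9, -1.0, 13.1]
finger_gap: 0.0173
```

>>> move_arm:
  commands:
    - [0,0,0,-0.1,0]
    - [0,0,0,-0.2,0]
    - [0,0,0,-0.2,0]
    - [0,0,0,-0.2,0]

```text
t: 3.95
eef_pos: [0.4868, 0.1348, 0.1463]
tool_rot: [0.992, -0.127, -0.0, 0.0]
ft_force: [-0.0, 0.6, -0.4]
finger_gap: 0.0142
```

>>> move_arm:
  commands:
    - [0,0,0,-1,0]
    - [0,0,0,-2.5,0]
    - [0,0,0,-5,0]
    - [0,0,0,-8,0]
    - [0,0,0,-9,0]
    - [0,0,0,-9,0]
    - [0,0,0,-9,0]

```text
t: 4.65
eef_pos: [0.4867, 0.1346, 0.2361]
tool_rot: [0.992, -0.127, -0.0, 0.0]
ft_force: [-0.0, 0.4, 0.7]
finger_gap: 0.0143
```

```bash
python3 - <<'E'
from h import *
go((.474,-.225,.235),-22.5)
s=ctrl.state();d=grab("wrist","w2");d["eef"]=s["eef_pos"];d["rot"]=s["tool_rot"];np.save("pics/w2.npy",d,allow_pickle=True)
grab("scene","s2")
c=lambda im,x,y,w,h:cv2.resize(im[y:y+h,x:x+w],(400,300),interpolation=cv2.INTER_CUBIC)
w=cv2.imread("pics/w2.png");s=cv2.imread("pics/s2.png")
cv2.imwrite("pics/z2.png",np.hstack([c(w,156,130,200,150),c(s,200,60,120,90)]))
E
```

```text
shift cm [ 7.85 35.12  0.12] roll 7.88 yaw0 -14.62 tilt [-3.e-04 -2.e-04 -1.e+00] t 4.65 F [-0.04  0.36  0.74] gap 0.014336109112300646
```

View pics/z2.png

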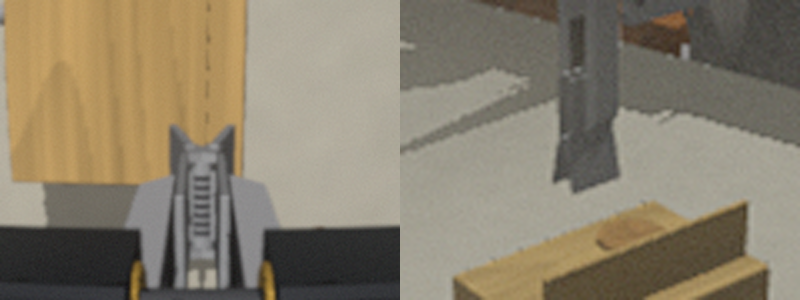

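The clip is held upright and centred (barrel at about (203,195) in the left crop), with its jaws spread and clear of the board. Next I'll carry it above the card.

>>> move_arm:
  commands:
    - [0,1,3,0,1]
    - [0,2,7,0,2]
    - [0,3,12,0,3]
    - [0,4,16,0,4]
    - [0,5,20,0,5]
    - [0,6,25,0,6]
    - [0,7,30,0,7]
    - [0,7.5,33,0,7.9]
    - [0,7.8,35.1,0,7.9]
    - [0,7.8,35.1,0,7.9]
    - [0,7.8,35.1,0,7.9]
    - [0,7.8,35.1,0,7.9]
    - [0,7.8,35.1,0,7.9]
    - [0,7.8,35.1,0,7.9]

```text
t: 6.15
eef_pos: [0.474, -0.2238, 0.2365]
tool_rot: [0.981, -0.195, -0.0, 0.0]
ft_force: [0.2, -0.9, -0.7]
finger_gap: 0.014
```

```bash
python3 - <<'E'
from h import *
go((.474,-.225,.155),-22.5)
s=ctrl.state();d=grab("wrist","w3");d["eef"]=s["eef_pos"];d["rot"]=s["tool_rot"];np.save("pics/w3.npy",d,allow_pickle=True)
w=cv2.imread("pics/w3.png")[80:280,106:406]
cv2.imwrite("pics/z3.png",cv2.resize(w,(800,533),interpolation=2))
E
```

```text
shift cm [0.04 0.11 8.15] roll 0.06 yaw0 -22.44 tilt [-0.  0. -1.] t 6.15 F [ 0.25 -0.86 -0.68] gap 0.014020747402386749
```

View pics/z3.png

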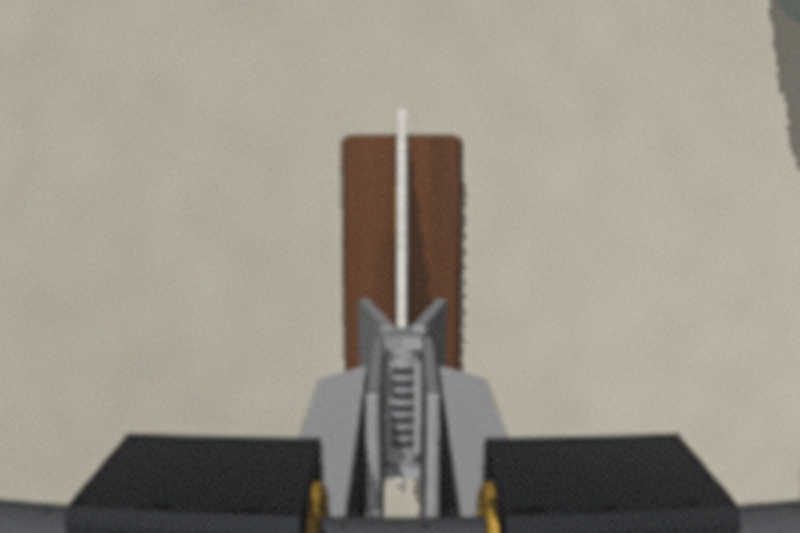

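The card edge runs from (401,110) to (402,325). It sits midway between the jaws, whose near corners are at (360,300) and (445,300). I'll check the position along the card and then lower the clip.

```bash
python3 - <<'E'
from h import *
d=load("w3");M=R.from_quat(d["rot"]).as_matrix();k=.375
for n,u,v,z in [("cardfar",401.5,109,.126),("cardnear",402.5,322,.126),("jawA",361,300,.194),("jawB",444,300,.194)]:
    p=watz(d,106+u*k,80+v*k,z);print(n,p.round(4),(M.T@(p-d["eef"])*100).round(2))
E
```

```text
cardfar [ 0.5023 -0.1563  0.126 ] [ 0.04 -7.32 11.05]
cardnear [ 0.4724 -0.2295  0.126 ] [ 0.07  0.59 11.05]
jawA [ 0.4704 -0.2032  0.194 ] [-1.13 -1.76  4.25]
jawB [ 0.4923 -0.2123  0.194 ] [ 1.25 -1.76  4.25]
```

>>> move_arm:
  commands:
    - [0,0,0.1,2,0]
    - [0,0,0.1,4,0]
    - [0,0,0.1,5.5,0]
    - [0,0,0.1,6.5,0]
    - [0,0,0.1,7.2,0]
    - [0,0,0.1,7.8,0]
    - [0,0,0.1,8.1,0]
    - [0,0,0.1,8.1,0]
    - [0,0,0.1,8.1,0]
    - [0,0,0.1,8.1,0]
    - [0,0,0.1,8.1,0]

```text
t: 7.3
eef_pos: [0.4736, -0.2255, 0.1557]
tool_rot: [0.981, -0.195, 0.0, 0.0]
ft_force: [0.4, -0.4, -1.2]
finger_gap: 0.0145
```

```bash
python3 - <<'E'
from h import *
go((.474,-.225,.155),-22.5)
grab("wrist","w4");grab("scene","s4");grab("top","t4")
c=lambda im,x,y,w,h,W,H:cv2.resize(im[y:y+h,x:x+w],(W,H),interpolation=cv2.INTER_CUBIC)
w=cv2.imread("pics/w4.png");s=cv2.imread("pics/s4.png")
cv2.imwrite("pics/z4.png",np.hstack([c(w,196,130,120,180,400,600),c(s,90,165,80,120,400,600)]))
E
```

```text
shift cm [ 0.02 -0.06  0.07] roll -0.01 yaw0 -22.51 tilt [ 3.e-04 -2.e-04 -1.e+00] t 7.3 F [ 0.35 -0.36 -1.17] gap 0.01446415031630349
```

View pics/z4.png

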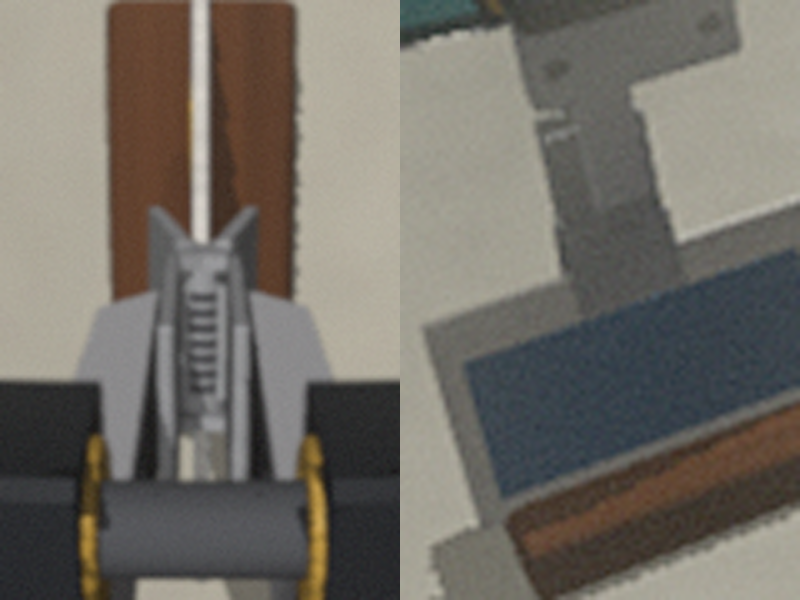

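The card edge (x about 200) lies midway between the jaws (150 to 257). In the scene view jaw B overlaps the card's face, with its lower edge running from (580,313) to (685,275). I'll work out its depth from that.

```bash
python3 - <<'E'
from h import *
s=load("s4");a=np.radians(-22.5);n=np.array([np.cos(a),np.sin(a),0]);y=np.array([-n[1],n[0],0]);P=np.array([.474,-.2255,.126])
for off in(.0075,.0095,.0115):
  for u,v in[(126,227.6),(147,220)]:
    c,r=ray(s,u,v);q=c+r*(n@(P+off*n-c))/(n@r);print(off,"z rel top",((q[2]-.126)*1e3).round(1),"y",((q-P)@y*1e3).round(1))
d=cv2.absdiff(cv2.imread("pics/t0.png"),cv2.imread("pics/t4.png")).max(2)
for nme,x0,y0,w,h in[("jar",310,110,45,50),("d2",228,118,45,35),("lighter",113,108,50,35),("d1",240,220,35,40),("standL",325,238,40,40)]: print(nme,(d[y0:y0+h,x0:x0+w]>45).mean().round(3))
E
```

```text
0.0075 z rel top -10.4 y -22.3
0.0075 z rel top -9.8 y 18.0
0.0095 z rel top -8.8 y -22.7
0.0095 z rel top -8.1 y 17.6
0.0115 z rel top -7.2 y -23.0
0.0115 z rel top -6.5 y 17.1
jar 0.0
d2 0.0
lighter 0.0
d1 0.0
standL 0.0
```

The estimated tip depth is 8 to 12 mm, so I'll go 3 mm lower for margin.

>>> move_arm:
  commands:
    - [0,0,0,0.15,0]
    - [0,0,0,0.3,0]
    - [0,0,0,0.3,0]
    - [0,0,0,0.3,0]
    - [0,0,0,0.3,0]

```text
t: 7.95
eef_pos: [0.4735, -0.2254, 0.1524]
tool_rot: [0.981, -0.195, -0.0, -0.0]
ft_force: [-0.3, 0.8, -0.4]
finger_gap: 0.0142
```

```bash
python3 - <<'E'
from h import *
go((.474,-.225,.153),-22.5)
grab("wrist","w5");s5=grab("scene","s5");grab("top","t5")
c=lambda im,x,y,w,h,W,H:cv2.resize(im[y:y+h,x:x+w],(W,H),interpolation=cv2.INTER_CUBIC)
cv2.imwrite("pics/z5.png",np.hstack([c(cv2.imread("pics/w5.png"),196,130,120,180,400,600),c(cv2.imread("pics/s5.png"),90,165,80,120,400,600)]))
E
```

```text
shift cm [ 0.03 -0.06 -0.06] roll -0.01 yaw0 -22.51 tilt [-1.e-04  1.e-04 -1.e+00] t 7.95 F [-0.33  0.78 -0.41] gap 0.014218308403723083
```

View pics/z5.png

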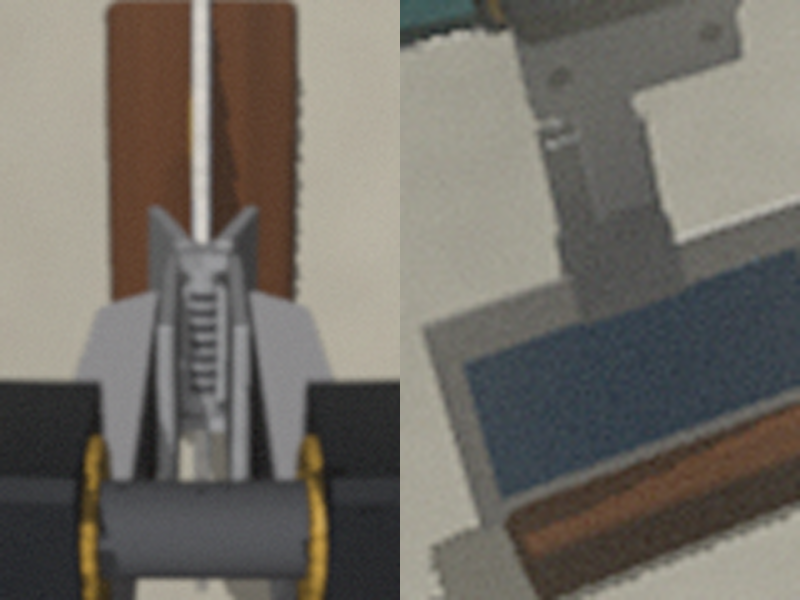

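The jaw's lower edge is now at about (582,328), roughly 3 mm deeper. The card at x of about 200 is still centred between the jaws (150 and 257) and nothing has shifted. I'll hand it in.

```bash
python3 -c "
from h import *
print(ctrl.sign_off())"
```

```text
the job is handed in; nothing more can be done
None
```

The clip is off the caddy and held squeezed open over the middle of the card's top edge, with the card's edge between the jaws. I handed the job in at about 8 s of the 35 s allowed; sign-off gives no verdict.

**Grip:** the commanded force is 35 N and the finger gap is 14.2 mm, which matches the levers being squeezed to their stop (about 15 mm apart).

**Fit over the card:** the wrist picture shows the card centred between the open jaws. From the scene picture I put the tips about 8–12 mm below the card's top, then lowered another 3 mm. The clip is within a few millimetres of the edge's middle.

**Contact:** the force readings were under 1 N, which is about the sensor's noise. They cannot confirm the 0.3 N limit by themselves, so "not touching" rests on the pictures.

**Stand and bystanders:** the top camera, compared with the start just before the last 3 mm, showed no change at the stand, jar, lighter or dreidels. I did not repeat that comparison afterwards, but the last wrist and scene pictures show the card and stand unmoved.

**Disagreements:** the scene and top cameras differed by up to about 1 cm at the near end of the caddy board. A closer look with the wrist camera settled the clip's position before I gripped it. While the fingers closed on the clip, the reading briefly showed 13 N pressing down on the board, and it dropped once I raised the tool slightly.

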